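# Proof-pull the glued dowel joints

### The arm

A 6-joint arm with a two-finger parallel gripper is mounted at the origin on a cart in front of the work surface, level with it; the furniture and walls round the work are solid. World frame = base frame: x ahead of the robot, y to its left, z up, the work surface at z = 0. Lengths are in mm, angles in rad, forces in N, time in s.
With the tool pointing down it reaches from about 300 to 775 mm from the base axis. Payload 14.6 kg.
Tool frame: the origin (TCP) lies between the finger pads; the fingertips stand 25 mm ahead of it and the grasp point (between the pads) lies 6 mm ahead of it; z points along the fingers, y is the line along which they close (so a half turn about z gives the same grasp; the last joint's range is limited). The gripper opens to 94 mm and grips with 3 to 60 N. Pads are 16 mm wide; open, the fingers measure 119 mm over their backs; the gripper's body (75 mm by 177 mm) begins 78 mm behind the grasp point.
Start: joints at [-1.305, 0.3, 1.521, -0, 1.321, -0.067], TCP at [179.673, -519.815, 230.446] pointing down, gripper open.
Joint ranges: [-3.03, 3.03], [-0.79, 2.21], [0.23, 2.52], [-1.04, 4.18], [0, 3.07], [-2.55, 2.55]. Speed limits (rad/s): [2.22, 2.22, 2.57, 3.14, 3.14, 3.14].

### API

Orientations are given as [roll, pitch, yaw] about the fixed x, y, z axes, in that order (R = Rz(yaw) Ry(pitch) Rx(roll)).
In Python, from cell import manip gives the robot as it stands. The module is installed in compiled form; this text tells all that it offers.
- The arm moves only by the tool step_arm, never from a script. Its argument "series" is one flat list of numbers, 5 for each row, row after row: the shift along the world's x, y, z in mm, then the turn about the world's z in rad, then the closure, from 0 (fully open) to 1 (shut). In form: [dx, dy, dz, spin, jaw, dx, dy, dz, spin, jaw, ...]. A call has 1 to 20 rows; each row shifts and turns the commanded pose from where the row before left it; what a row does not reach is not made up. A row lasts 1/8 s, in which the tool goes at most 62.5 mm and 10.7 degrees, less where a joint would pass 70% of its speed; a pose out of reach is approached as far as the arm can. A call is refused whole if a number of a shift passes 62.5 or a number of a turn 0.188, either way. A call with a gripper value outside its range is refused whole. The fingers move at their own pace and stop on an object; "squeeze" is the grip in N (left out, the last holds). Time passes only in rows, so rows that do not move let the fingers close. It gives the time, the measured TCP pose, the force, the opening and the grip force at its end, in the units of the state.
- manip.read_state(): the state, without advancing time (a new reading comes with each control period).
- manip.camera(name): name is "scene" or "top" or "wrist"; returns (picture, depth): 480x640x3 uint8, blue, green, red; 480x640 float32, mm along the optical axis (not along the pixel's ray), 0 where there is no reading.
- manip.camera_info(name): a dict with "fovy" (degrees; the focal length in pixels is half the picture's height over the tangent of half this angle, whatever the lens; pixels are square), "cx", "cy" (the principal point, pixels), "k1" (the pictures are not rectified: a ray, as slopes to the right and down, at radius r is drawn at 1 + k1 r^2 times it, then the intrinsics apply), "eye" and "orientation" of the camera in the world. Camera axes: x right, y down, z forward; pixel columns grow to the right and rows downward; lengths in mm; the calibration is good to about 2 mm. A picture is of the moment at which its call begins: read the wrist's pose just before it. camera_info takes no time and is no camera call; for the wrist camera it gives the pose at the moment of the call.
- manip.sign_off(): hands the job in; it is judged then, once.
The state is a dict: "clock": time; "joints": joint angles; "qd": joint speeds; "effort": joint torques, N m; "eef_pos": TCP position; "eef_rot": TCP orientation; "wrist_force": force on the tool from outside, world axes, zero at the start; "moment": the same for the moment, N m; "finger_gap": finger opening in mm; "finger_force": force on a finger pad.
Only numpy, scipy, OpenCV 4.12 (cv2) and the standard library are available. Lean on these libraries where they do the work, as an engineer would, in place of code of your own. Each camera call takes 0.05 s, during which the arm holds its last target. There are 200 camera calls.

### The job

Proof-test the two or three glued dowel joints on the bench pull gauge: first lift the gauge's lid off by its knob and set it down flat on the bench, knob up. Then, from the shortest joint to the longest, drop each joint's end block into the slide behind the two prongs with the dowel between them, pull the slide out by the grip block until the pointer is level with the brass index, hold it steady there for two seconds (never pulling as much as 15 mm past it), ease it home and lay the joint flat on the cork mat. When all are on the mat and the slide is fully home, put the lid back on the gauge.

Things in the scene. Friction and masses are not known exactly. Their poses are not given: they have to be found in the camera images.
- short_joint: glued dowel joint, 97 mm long, plain wood: an end block (44 wide x 26 long x 36 high), a bare 14 mm dowel 34 mm long, and a grip block (40 wide x 37 long x 36 high) in one line. Origin: centre of its underside. +y points along the dowel towards the grip block, whose centre is at y = +30 mm; the end block's centre is at y = -35.5 mm. 0.12 kg. May be absent
- middle_joint: glued dowel joint, 117 mm long, plain wood: an end block (44 wide x 26 long x 36 high), a bare 14 mm dowel 34 mm long, and a grip block (40 wide x 57 long x 36 high) in one line. Origin: centre of its underside. +y points along the dowel towards the grip block, whose centre is at y = +30 mm; the end block's centre is at y = -45.5 mm. 0.12 kg. May be absent
- long_joint: glued dowel joint, 137 mm long, plain wood: an end block (44 wide x 26 long x 36 high), a bare 14 mm dowel 34 mm long, and a grip block (40 wide x 77 long x 36 high) in one line. Origin: centre of its underside. +y points along the dowel towards the grip block, whose centre is at y = +30 mm; the end block's centre is at y = -55.5 mm. 0.12 kg. May be absent
- short_joint_shoulder (a point): on that joint's dowel axis (18 mm above its underside), in the plane of the end block's face that looks to the grip block, y = -22.5 mm
- middle_joint_shoulder (a point): on that joint's dowel axis (18 mm above its underside), in the plane of the end block's face that looks to the grip block, y = -32.5 mm
- long_joint_shoulder (a point): on that joint's dowel axis (18 mm above its underside), in the plane of the end block's face that looks to the grip block, y = -42.5 mm
- gauge: bench pull gauge, base 80 x 240 x 12 mm. Origin: centre of the underside; the slide pulls out along its +y. Spring casing at -y; then an open-topped housing (y -60 to +14 mm, inside 60 wide, walls 8, top 58 mm up, open towards +y); then a front rail 28 wide, top 24 mm up, y +14 to +118. Beside the rail, out to x = +71, a scale shelf 14 mm high with the brass index (24 mm high) on its outer edge
- gauge_slide (a joint): how far the slide is pulled out along the gauge's +y, m; 0 = fully home, stop at 0.075. A damped spring pulls it home with 5 N at 0 and 180 N/m more. The slide is a cradle, floor 26 mm above the bench, in the housing, with two prongs at its front (see point slide_pointer)
- slide_pointer (a point): tip of the dark pointer on the slide's +x side, in the plane of the prongs' rear faces; moves with the slide; at home y = +18 mm of the gauge. The two upright prongs, 12 mm thick, top 54 mm above the bench, leave a 24 mm gap on the gauge's centre line (x = 0) for the dowel; behind them is a pocket 44 mm long (y) and 60 mm wide for the end block
- gauge_index (a joint): where the brass index stands: the pull (value of joint gauge_slide, m) at which the pointer is level with it; between 0.03 and 0.05; not to be moved
- index_mark (a point): tip of the brass index beside the scale, gauge axes; pointer and index are level when both have the same y in the gauge's axes
- gauge_lid: loose grey lid of the gauge's housing, plate 82 x 78 x 6 mm with a plug 52 x 50 x 6 mm below it and a round black knob on top, 30 mm across, from 20 to 40 mm above the origin. Origin: centre of the plug's underside, z up, axes as the gauge's when seated. 0.18 kg
- lid_seat (a point): where the lid's origin is when it sits on the housing (52 mm above the bench); the plug has 4 mm play all round
- mat: cork mat fixed on the bench, 160 (x) x 240 (y) x 5 mm thick. Origin: centre of the underside

How it is judged:
By the outcome, as a careful person would: the job done as asked, in the order asked, and still so for the second after the job is handed in, with the robot touching nothing.
Of short_joint, middle_joint, long_joint only 2 to 3 are there at a start; the rules pass over those that are not, and their reading is None.
At some moment in a run one of short_joint, middle_joint, long_joint may be knocked a few centimetres aside while the robot is not near it.
Once in a run the grip may slacken for a moment while it holds something.
It also fails if it takes over 210 s, if anything falls off the work surface, if the arm or the gripper's body presses on something with over 40 N, if the wrist force passes 120 N, or if a joint passes its speed limit or range.

## Working session

There is one attempt and no reset: what is moved stays moved. The work goes in short steps, Python scripts to look and compute and a tool call to move; the robot and the scene stay as the last step left them, time stands still between calls to the robot, and variables do not carry over. Pictures are saved under pics/ and viewed, at most 14 in all, crops included, and the job is handed in when it is done.

Besides the shell and the picture viewer there is one more tool, called after "Request:" by a JSON object that holds its "name" and its "arguments", one argument or row to a line. step_arm: Moves the arm, as the interface text tells. Its arguments: {"type":"object","properties":{"series":{"type":"array"},"squeeze":{"type":"number"}},"required":["series"]}

```bash
mkdir -p pics; cat > h.py <<'E'
import numpy as np, cv2
from cell import manip
from scipy.spatial.transform import Rotation as R
def cam(n):
    ci=manip.camera_info(n); im,d=manip.camera(n); return ci,im,d
def K(ci):
    f=240/np.tan(np.radians(ci['fovy'])/2); return f,ci['cx'],ci['cy']
def rot(o):
    o=np.array(o,float)
    return o if o.shape==(3,3) else (R.from_euler('xyz',o).as_matrix() if o.size==3 else R.from_quat(o).as_matrix())
def rays(ci,uv):
    f,cx,cy=K(ci); uv=np.atleast_2d(np.array(uv,float)); d=(uv-[cx,cy])/f
    s=d.copy()
    for _ in range(20): s=d/(1+ci['k1']*(s**2).sum(1,keepdims=True))
    return np.c_[s,np.ones(len(s))]
def onz(ci,uv,z):
    r=rays(ci,uv)@rot(ci['orientation']).T; e=np.array(ci['eye']); return e+r*((z-e[2])/r[:,2])[:,None]
def cloud(ci,d):
    v,u=np.mgrid[0:480,0:640]; r=rays(ci,np.c_[u.ravel(),v.ravel()])*d.reshape(-1,1)
    P=r@rot(ci['orientation']).T+np.array(ci['eye']); P[d.ravel()==0]=np.nan; return P.reshape(480,640,3)
E
python3 - <<'E'
from h import *
print(manip.read_state())
for n in ('top','scene'):
    ci,im,d=cam(n); print(n,ci); cv2.imwrite(f'pics/{n}0.png',im); np.savez(f'{n}0.npz',im=im,d=d); print((d>0).mean(), np.nanmedian(cloud(ci,d)[...,2]))
E
```

```text
{'clock': 0.0, 'joints': array([-1.30461330e+00,  3.00495950e-01,  1.52160479e+00, -2.13424977e-05,
        1.32069352e+00, -6.65757149e-02]), 'qd': array([-0.00105649, -0.00026054, -0.00132769,  0.00085691, -0.00038019,
       -0.00170876]), 'effort': array([-2.93647263e-04, -5.31805909e+01, -3.52738488e+01,  7.08143204e-02,
        2.44514766e-02, -1.13361550e-04]), 'eef_pos': array([ 179.59961975, -519.59374166,  229.8626539 ]), 'eef_rot': array([-3.14039234e+00, -5.93122028e-05,  3.32763999e-01]), 'wrist_force': array([-0.16514075, -0.64407602, -0.14499838]), 'moment': array([ 0.02107166, -0.01938547,  0.02314107]), 'finger_force': 0.0, 'finger_gap': 93.92569655458263}
top {'fovy': 48.7963594931288, 'cx': 315.3405185926628, 'cy': 240.42174633985718, 'k1': -0.11485353209147295, 'eye': array([ 331.13548983,  119.54135975, 1109.39024162]), 'orientation': array([-2.93432086e+00, -2.79917428e-04, -1.54845539e+00])}
0.9960774739583333 -1.3172078053307814
scene {'fovy': 47.63520803158394, 'cx': 316.64028577888934, 'cy': 242.46954545425635, 'k1': -0.04280207307611057, 'eye': array([ -2.60201296, 612.52216483, 921.51816766]), 'orientation': array([-2.41724982,  0.01421084, -2.30097818])}
0.996279296875 -0.29062431402917355
```

View pics/top0.png

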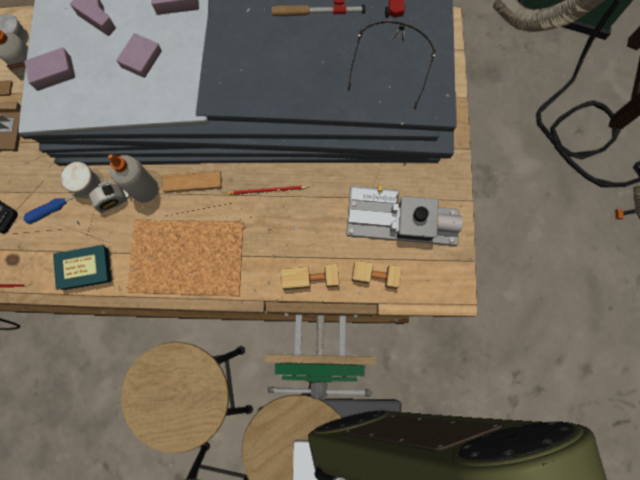

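View pics/scene0.png

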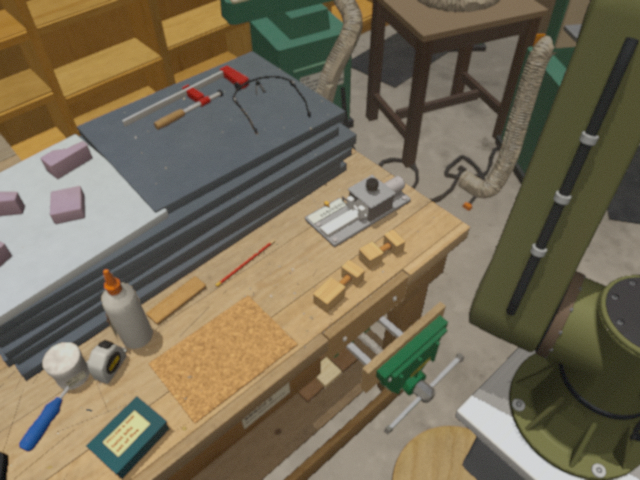

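The top view shows the mat at about (186,258), one joint at (310,278), a shorter one at (377,274), and the gauge at (405,215) with its knob at (421,214). The gauge's +y runs left in the image, and there seem to be two joints.

```bash
python3 - <<'E'
from h import *
ci=manip.camera_info('top'); z=np.load('top0.npz'); P=cloud(ci,z['d']); im=z['im']
H=P[...,2]
def blob(name,r0,r1,c0,c1,z0,z1):
    m=np.zeros((480,640),np.uint8); s=np.s_[r0:r1,c0:c1]; m[s]=((H[s]>z0)&(H[s]<z1))
    p=P[m>0]; 
    if len(p)<5: print(name,'none');return
    r=cv2.minAreaRect(p[:,:2].astype(np.float32)); print(name,len(p),np.round(r[0],1),np.round(r[1],1),round(r[2],1),'z',np.round(np.percentile(p[:,2],[5,50,95]),1),'mean',p.mean(0).round(1))
for n,a in dict(j1=(255,298,270,345,28,50),j1all=(255,298,270,345,14,50),j2=(255,298,345,412,28,50),j2all=(255,298,345,412,14,50),lid=(180,250,385,450,58,72),knob=(180,250,385,450,80,100),gauge=(180,255,335,470,8,100),rail=(180,255,335,400,20,35)).items(): blob(n,*a)
hsv=cv2.cvtColor(im,cv2.COLOR_BGR2HSV)
print(onz(ci,[[130,295],[242,295],[242,221],[133,220]],5).round(0))
print(P[215:240:6,250].round(1))
big=cv2.resize(im[175:305,270:480],None,fx=3.8,fy=3.8,interpolation=cv2.INTER_CUBIC); cv2.imwrite('pics/t1.png',big)
E
```

```text
j1 834 [483.  134.7] [ 44.3 117. ] 4.8 z [32.4 36.3 39.9] mean [481.  139.1  36.3]
j1all 980 [482.6 134.6] [ 44.4 117. ] 5.4 z [22.5 35.9 39.8] mean [480.6 136.8  34.3]
j2 647 [490.9  -3.5] [97.8 44.3] 83.0 z [32.5 36.4 39.4] mean [490.9  -2.   36.2]
j2all 795 [491.5  -3.4] [97.7 44.5] 82.0 z [21.6 35.8 39.3] mean [490.   -2.6  33.8]
lid 1244 [606.6 -82.3] [85.5 83.7] 87.5 z [61.1 64.5 67.6] mean [604.9 -85.5  64.5]
knob 187 [606.2 -85.4] [28.7 29.1] 14.7 z [84.3 91.8 95.3] mean [605.1 -84.4  91.2]
gauge 5059 [631.3 -65.1] [241.2 131. ] 85.5 z [10.3 24.  67.7] mean [612.  -53.3  34.9]
rail 728 [631.9  -4.3] [112.1 107.4] 81.2 z [21.1 24.6 28.7] mean [614.8  -2.3  24.8]
[[436. 515.   5.]
 [443. 275.   5.]
 [603. 283.   5.]
 [600. 523.   5.]]
[[618.1 267.7  -2.1]
 [604.4 266.9  -1. ]
 [591.4 266.4  -2.7]
 [577.2 265.2   1.7]
 [563.8 264.4   2.7]]
```

View pics/t1.png

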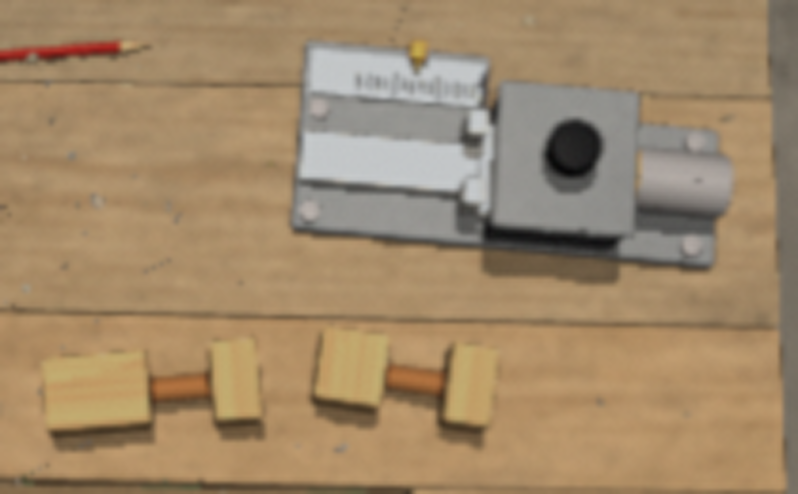

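Two joints are present: the middle one at (483,135), yaw about +5°, and the short one at (491,-3), yaw about -8°. The gauge's +y is close to world +y, and the lid knob is at (606,-85). I'll move above the gauge and look with the wrist camera.

Request:
{"name": "step_arm", "arguments": {
  "series": [35.5,36.2,4,0.1,0,35.5,36.2,4,0.1,0,35.5,36.2,4,0.1,0,35.5,36.2,4,0.1,0,35.5,36.2,4,0.1,0,35.5,36.2,4,0.1,0,35.5,36.2,4,0.1,0,35.5,36.2,4,0.1,0,35.5,36.2,4,0.1,0,35.5,36.2,4,0.1,0,35.5,36.2,4,0.1,0,35.5,36.2,4,0.07,0,0,0,0,0,0,0,0,0,0,0],
  "squeeze": 40
}}

```text
clock: 1.85
eef_pos: [605.3, -85.7, 277.9]
eef_rot: [-3.141, 0.0, 1.502]
wrist_force: [0.4, -0.1, -0.9]
finger_gap: 94.1
finger_force: 0.0
```

```bash
python3 - <<'E'
from h import *
s=manip.read_state(); print(s['eef_pos'],s['eef_rot'],s['joints'])
ci,im,d=cam('wrist'); print(ci); cv2.imwrite('pics/w1.png',im); np.savez('w1.npz',im=im,d=d,ci=ci)
ct=manip.camera_info('top'); z=np.load('top0.npz'); P=cloud(ct,z['d'])
for x in range(150,170,3): print(x,P[x,[380,420]].round(0))
E
```

```text
[605.27063617 -85.73457138 277.88863194] [-3.14050157e+00  1.76390411e-05  1.50220722e+00] [-2.00552770e-01  4.11125228e-01  1.26229548e+00 -1.61885786e-04
  1.46925123e+00 -1.31947157e-01]
{'fovy': 62.51332938310954, 'cx': 312.6273063592853, 'cy': 245.23596724494467, 'k1': -0.06206968703803456, 'eye': array([612.64294726,  -4.02259291, 432.53891455]), 'orientation': array([ 2.85797115e+00, -1.92456219e-04, -6.80797316e-02])}
150 [[723.   0. 128.]
 [725. -79. 129.]]
153 [[724.  -2. 109.]
 [721. -80. 122.]]
156 [[736.  -8.  61.]
 [720. -83. 108.]]
159 [[742. -12.  28.]
 [736. -95.  49.]]
162 [[ 743.  -14.    6.]
 [ 746. -104.    5.]]
165 [[ 737.  -15.    3.]
 [ 739. -104.    4.]]
168 [[ 730.  -14.    5.]
 [ 734. -104.   -0.]]
```

View pics/w1.png

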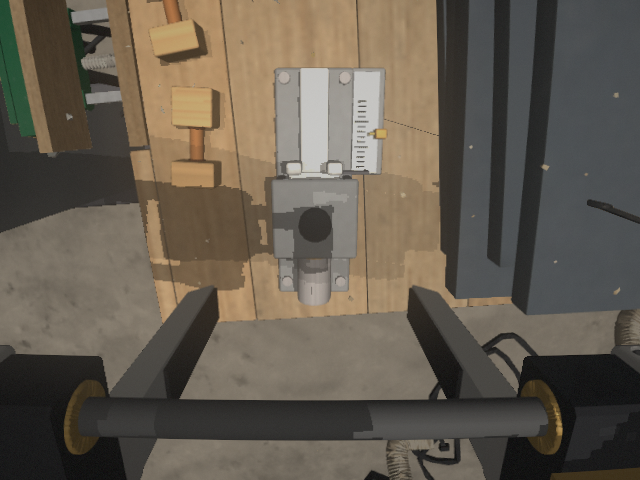

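The wrist view shows the knob at (315,224), the rail at (314,120), prongs at (293,168) and (335,168), the index at (380,133), and both joints on the left. I'll measure the gauge's axes, knob and index from this view.

```bash
cat >> h.py <<'E'
def comp(mask,minA=30):
    n,l,st,c=cv2.connectedComponentsWithStats(mask.astype(np.uint8)); return [(i,st[i],c[i]) for i in range(1,n) if st[i,4]>=minA],l
E
python3 - <<'E'
from h import *
z=np.load('w1.npz',allow_pickle=True); im,d,ci=z['im'],z['d'],z['ci'].item(); P=cloud(ci,d)
hsv=cv2.cvtColor(im,cv2.COLOR_BGR2HSV)
# knob
k=np.zeros((480,640),bool); k[200:250,290:340]=(P[200:250,290:340,2]>80); v,u=np.nonzero(k); print('knob',P[k].mean(0), np.ptp(P[k],axis=0), onz(ci,[[u.mean(),v.mean()]],92))
# rail edges per row
g=cv2.cvtColor(im,cv2.COLOR_BGR2GRAY).astype(float)
L=[];Rr=[]
for r in range(75,155,4):
    gx=np.diff(g[r,290:340]); L.append((290+gx[:22].argmax()+.5,r)); Rr.append((290+22+gx[22:].argmin()+.5,r))
for e in (L,Rr):
    p=onz(ci,e,24); f=np.polyfit(p[:,1],p[:,0],1); q=p[abs(np.polyval(f,p[:,1])-p[:,0])<2]; f=np.polyfit(q[:,1],q[:,0],1); print('edge slope',f,len(q),'x@y0',np.polyval(f,0),'yaw',-np.arctan(f[0]))
# lid plate
lm=np.zeros((480,640),bool); s=np.s_[170:270,260:370]; lm[s]=(abs(P[s][...,2]-64)<6); 
print('lid',cv2.minAreaRect(P[lm][:,:2].astype(np.float32)),P[lm][:,2].mean())
m=(hsv[...,0]>15)&(hsv[...,0]<32)&(hsv[...,1]>140)&(hsv[...,2]>120); m[:, :360]=0;m[:,400:]=0;m[:100]=0;m[170:]=0
for i,st,c in comp(m,8)[0]: print('index',st,c,onz(ci,[c,[st[0],c[1]]],24))
# base far edge corners height profile
for c in (293,335): print(c,[(r,P[r,c].round(0).tolist()) for r in range(156,182,3)])
big=cv2.resize(im[60:190,262:402],None,fx=4.2,fy=4.2,interpolation=cv2.INTER_CUBIC); cv2.imwrite('pics/w1b.png',big)
E
```

```text
knob [608.8624599  -84.90695567  91.45954993] [29.66585227 28.6045193  14.28170574] [[608.87114093 -84.75382982  92.        ]]
edge slope [6.08829680e-02 6.00798891e+02] 20 x@y0 600.7988914959291 yaw -0.060807909211826716
edge slope [6.28237688e-02 6.27826170e+02] 20 x@y0 627.8261702803949 yaw -0.06274131250336452
lid ((608.8698120117188, -86.29617309570312), (77.76714324951172, 82.19258117675781), 86.16011047363281) 64.24967192533006
293 [(156, [591.0, -28.0, 12.0]), (159, [590.0, -31.0, 12.0]), (162, [592.0, -32.0, 52.0]), (165, [592.0, -34.0, 54.0]), (168, [592.0, -37.0, 54.0]), (171, [592.0, -40.0, 54.0]), (174, [591.0, -43.0, 54.0]), (177, [590.0, -48.0, 28.0]), (180, [592.0, -47.0, 65.0])]
335 [(156, [634.0, -31.0, 12.0]), (159, [634.0, -34.0, 12.0]), (162, [632.0, -34.0, 51.0]), (165, [632.0, -37.0, 55.0]), (168, [632.0, -40.0, 54.0]), (171, [631.0, -42.0, 54.0]), (174, [631.0, -45.0, 53.0]), (177, [632.0, -51.0, 27.0]), (180, [630.0, -50.0, 62.0])]
```

View pics/w1b.png

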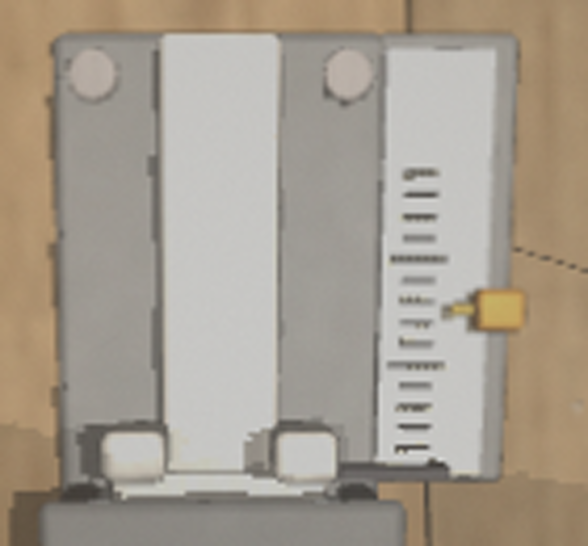

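The crop shows the pointer tip near (445,468) and the index tip near (445,311), with the base's far edge at row 36 (crop pixels).

```bash
cat >> h.py <<'E'
YG=-0.062
def gax(p): # along/across gauge, relative to point (614.3,0)
    p=np.atleast_2d(p); q=p[:,:2]-[614.3,0]; c,s=np.cos(YG),np.sin(YG); return np.c_[q[:,0]*c+q[:,1]*s, -q[:,0]*s+q[:,1]*c]
E
python3 - <<'E'
from h import *
z=np.load('w1.npz',allow_pickle=True); im,d,ci=z['im'],z['d'],z['ci'].item(); P=cloud(ci,d)
f=lambda a:[262+a[0]/4.2-.4,60+a[1]/4.2-.4]
for n,p,zz in (('pointer',(445,468),24),('index',(445,311),24),('index block',(500,311),24),('base far L',(75,36),12),('base far R',(350,36),12),('prongL front',(135,432),54),('prongR front',(308,432),54),('prongL rear',(135,480),54),('prongR rear',(308,480),54)):
    q=f(p); u,v=map(int,np.round(q)); print(n,np.round(q,1),gax(onz(ci,[q],zz)).round(1),'z',P[v-1:v+2,u-1:u+2,2].round(0).tolist())
print('lid',gax([[608.87,-84.8]]))
E
```

```text
pointer [367.6 171. ] [[ 54.7 -44.4]] z [[21.0, 14.0, 16.0], [29.0, 31.0, 15.0], [31.0, 30.0, 15.0]]
index [367.6 133.6] [[53.6 -7.3]] z [[14.0, 14.0, 20.0], [16.0, 13.0, 14.0], [14.0, 15.0, 14.0]]
index block [380.6 133.6] [[66.7 -7.3]] z [[24.0, 25.0, 24.0], [25.0, 24.0, 25.0], [24.0, 24.0, 25.0]]
base far L [279.5  68.2] [[-33.8  56.4]] z [[1.0, 1.0, 1.0], [12.0, 13.0, 12.0], [11.0, 13.0, 12.0]]
base far R [344.9  68.2] [[31.1 56. ]] z [[1.0, 1.0, 1.0], [12.0, 11.0, 13.0], [12.0, 13.0, 11.0]]
prongL front [293.7 162.5] [[-19.3 -33.1]] z [[40.0, 40.0, 43.0], [52.0, 52.0, 52.0], [53.0, 55.0, 53.0]]
prongR front [334.9 162.5] [[ 19.5 -33.3]] z [[41.0, 39.0, 40.0], [51.0, 51.0, 50.0], [55.0, 53.0, 53.0]]
prongL rear [293.7 173.9] [[-19.5 -43.8]] z [[55.0, 54.0, 55.0], [54.0, 54.0, 52.0], [26.0, 27.0, 26.0]]
prongR rear [334.9 173.9] [[ 19.6 -44. ]] z [[53.0, 55.0, 53.0], [54.0, 53.0, 53.0], [28.0, 27.0, 26.0]]
lid [[ -0.1653346  -84.97351096]]
```

Gauge origin is at along = -63.2, which puts the index at a pull of about 38 mm. Next is the lid.

Request:
{"name": "step_arm", "arguments": {
  "series": [3.6,1,-40,0,0,0,0,-40,0,0,0,0,-40,0,0,0,0,-40,0,0,0,0,-15,0,0,0,0,-9,0,0,0,0,0,0,0,0,0,0,0,1,0,0,0,0,1,0,0,0,0,1,0,0,0,0,1,0,0,0,0,1,0,0,0,0,1,0,0,0,0,1],
  "squeeze": 40
}}

```text
clock: 3.65
eef_pos: [609.2, -84.4, 94.4]
eef_rot: [-3.141, -0.0, 1.503]
wrist_force: [-1.1, -0.2, 0.3]
finger_gap: 29.0
finger_force: 40.0
```

Request:
{"name": "step_arm", "arguments": {
  "series": [0,0,10,0,1,0,0,20,0,1,0,0,30,0,1,0,0,20,0,1,-1,25,0,0,1,-1,30,0,0,1,-1,30,0,0,1,-1,30,0,0,1,-1,30,0,0,1,-1,30,0,0,1,-1,30,0,0,1,-1,25,0,0,1,-1,14,0,0,1,0,0,-30,0,1,0,0,-30,0,1,0,0,0,0,1]
}}

```text
clock: 5.65
eef_pos: [599.3, 159.1, 112.7]
eef_rot: [-3.138, 0.001, 1.502]
wrist_force: [0.2, 0.2, -1.2]
finger_gap: 29.0
finger_force: 40.0
```

Request:
{"name": "step_arm", "arguments": {
  "series": [0,0,-25,0,1,0,0,-25,0,1,0,0,-10,0,1,0,0,-6,0,1,0,0,-3,0,1,0,0,0,0,1,0,0,0,0,1]
}}

```text
clock: 6.52
eef_pos: [600.5, 159.6, 46.0]
eef_rot: [3.141, -0.0, 1.503]
wrist_force: [0.0, 0.3, -2.0]
finger_gap: 29.1
finger_force: 40.0
```

Request:
{"name": "step_arm", "arguments": {
  "series": [0,0,-2,0,1,0,0,-1.5,0,1,0,0,0,0,1,0,0,0,0,1]
}}

```text
clock: 7.02
eef_pos: [600.4, 159.6, 42.4]
eef_rot: [3.141, -0.0, 1.503]
wrist_force: [-3.0, -0.4, 5.7]
finger_gap: 28.9
finger_force: 40.0
```

Request:
{"name": "step_arm", "arguments": {
  "series": [0,0,0,0,0.3,0,0,0,0,0,0,0,0,0,0,0,0,0,0,0,0,0,15,0,0,0,0,30,0,0,0,0,50,0,0,0,0,50,0,0,-15,-19,13,-0.06,0,-15,-19,0,0,0,-15,-19,0,0,0,-15,-19,0,0,0,-15,-19,0,0,0,-15,-19,0,0,0,-15,-20,0,0,0,0,0,0,0,0,0,0,0,0,0]
}}

```text
clock: 9.15
eef_pos: [495.7, 25.9, 200.6]
eef_rot: [3.141, -0.0, 1.443]
wrist_force: [0.2, 0.1, -0.4]
finger_gap: 94.3
finger_force: 0.0
```

```bash
python3 - <<'E'
from h import *
s=manip.read_state(); print(s['eef_pos'],s['eef_rot'])
ci,im,d=cam('wrist'); cv2.imwrite('pics/w2.png',im); np.savez('w2.npz',im=im,d=d,ci=ci); P=cloud(ci,d)
m=(abs(P[...,2]-36)<6)&(P[...,0]<560)&(P[...,0]>440)
hsv=cv2.cvtColor(im,cv2.COLOR_BGR2HSV); m&=hsv[...,1]>60
for i,st,c in comp(cv2.erode(m.astype(np.uint8),np.ones((3,3))),100)[0]:
    l=comp(cv2.erode(m.astype(np.uint8),np.ones((3,3))),100)[1]; p=P[l==i]; print(st,cv2.minAreaRect(p[:,:2].astype(np.float32)),p[:,2].mean())
E
```

```text
[495.71842023  25.93816298 200.62475947] [ 3.14051701e+00 -2.38564561e-04  1.44268105e+00]
[ 234   13   66   88 3831] ((481.31585693359375, 164.54678344726562), (38.59927749633789, 55.66542053222656), 6.02331018447876) 36.374541922958194
[ 263  135   58   42 1616] ((489.0342712402344, 89.87974548339844), (42.058135986328125, 24.30704689025879), 6.225653648376465) 36.27319655389404
[ 289  210   47   42 1834] ((497.5706481933594, 27.26910400390625), (35.5704231262207, 38.15544509887695), 82.3062744140625) 36.304559575618136
[ 288  289   48   27 1240] ((488.8698425292969, -37.276695251464844), (24.825359344482422, 41.77216339111328), 82.06542205810547) 36.17610269572617
```

View pics/w2.png

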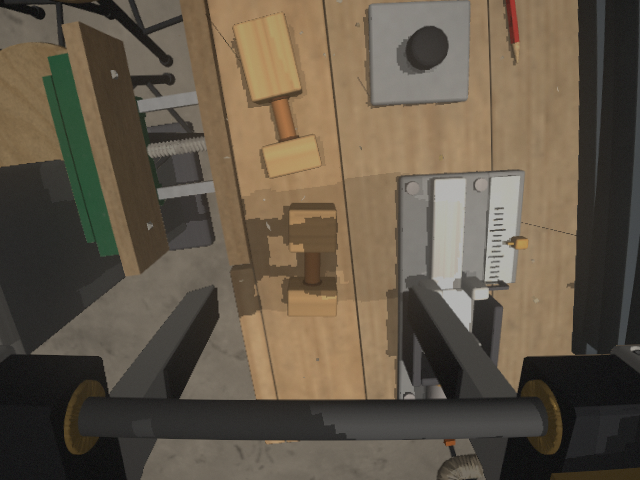

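The lid lies flat at (420,52), the short joint is at (312,260) and the middle joint at (280,95). I'll grip the short joint.

Request:
{"name": "step_arm", "arguments": {
  "series": [2,1.4,-40,-0.006,0.3,0,0,-40,0,0.3,0,0,-40,0,0.3,0,0,-30,0,0.3,0,0,-15,0,0.3,0,0,-4.5,0,0.3,0,0,0,0,0.3,0,0,0,0,1,0,0,0,0,1,0,0,0,0,1,0,0,0,0,1,0,0,0,0,1,0,0,0,0,1],
  "squeeze": 50
}}

```text
clock: 10.82
eef_pos: [497.4, 27.0, 30.8]
eef_rot: [3.141, -0.0, 1.437]
wrist_force: [-2.1, 0.3, 5.2]
finger_gap: 39.5
finger_force: 49.9
```

Request:
{"name": "step_arm", "arguments": {
  "series": [0,0,10,0,1,0,0,25,0,1,0,0,35,0,1,0,0,25,0,1,20,-5,5,0.024,1,25,-6,0,0.024,1,25,-6,0,0.024,1,25,-6,0,0,1,21.8,-6,0,0,1,0,0,0,0,1,0,0,0,0,1]
}}

```text
clock: 12.2
eef_pos: [613.4, -1.8, 130.5]
eef_rot: [-3.141, -0.0, 1.509]
wrist_force: [-0.2, 0.4, -0.2]
finger_gap: 39.9
finger_force: 50.0
```

```bash
python3 - <<'E'
from h import *
s=manip.read_state(); print(s['eef_pos'],s['eef_rot'],s['finger_gap'])
ci,im,d=cam('wrist'); cv2.imwrite('pics/w3.png',im); np.savez('w3.npz',im=im,d=d,ci=ci)
E
```

```text
[613.41296619  -1.82654773 130.46547431] [-3.14096837e+00 -1.76275587e-05  1.50891410e+00] 39.89648527552965
```

View pics/w3.png

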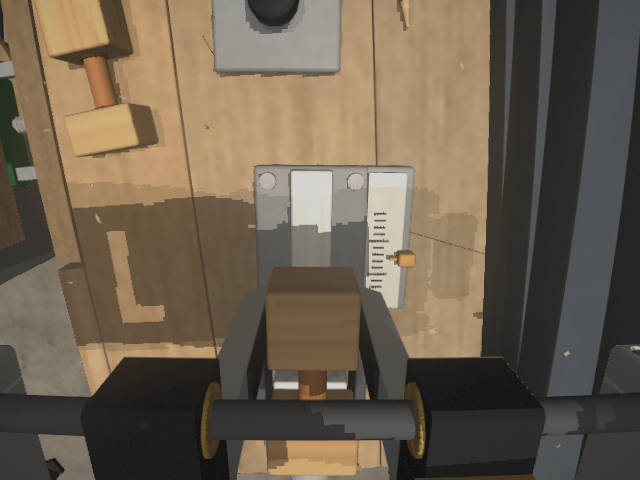

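The joint is held level and in line with the gauge, and the index is visible at (400,258). I'll lower it into the slide.

Request:
{"name": "step_arm", "arguments": {
  "series": [0.8,0,-30,0,1,0,0,-20,0,1,0,0,-10,0,1,0,0,-6,0,1,0,0,-4,0,1,0,0,-2,0,1,0,0,-0.5,0,1,0,0,0,0,1,0,0,0,0,1]
}}

```text
clock: 13.38
eef_pos: [615.0, -2.0, 58.2]
eef_rot: [3.141, -0.0, 1.509]
wrist_force: [-0.4, 0.2, -1.4]
finger_gap: 39.7
finger_force: 50.0
```

Request:
{"name": "step_arm", "arguments": {
  "series": [0,0,-1,0,1,0.2,3,0,0,1,0.2,3,0,0,1,0.1,2,0,0,1,0.1,2,0,0,1,0.1,2,0,0,1,0.1,1,0,0,1,0,0,0,0,1,0,0,0,0,1]
}}

```text
clock: 14.5
eef_pos: [615.7, 10.3, 56.9]
eef_rot: [3.142, 0.001, 1.508]
wrist_force: [0.3, -4.5, -1.7]
finger_gap: 39.6
finger_force: 50.0
```

Request:
{"name": "step_arm", "arguments": {
  "series": [0.1,2,0,0,1,0.2,3,0,0,1,0.2,3,0,0,1,0.1,2,0,0,1,0,0,0,0,1,0,0,0,0,1]
}}

```text
clock: 15.25
eef_pos: [616.3, 20.0, 56.9]
eef_rot: [3.141, 0.001, 1.508]
wrist_force: [1.6, -7.5, -2.7]
finger_gap: 40.0
finger_force: 50.0
```

```bash
python3 - <<'E'
from h import *
s=manip.read_state(); print(s['eef_pos'],s['wrist_force'])
ci,im,d=cam('wrist'); cv2.imwrite('pics/w4.png',im); np.savez('w4.npz',im=im,d=d,ci=ci)
E
```

```text
[616.34828968  20.03223953  56.87373474] [ 1.62602927 -7.46086576 -2.6941412 ]
```

View pics/w4.png

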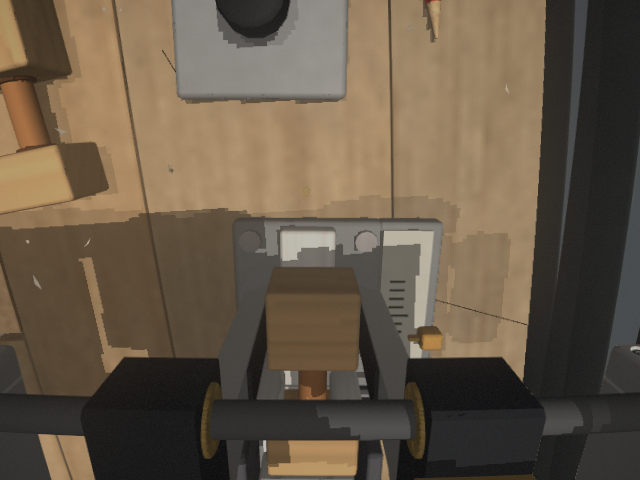

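Index tip at (412,338) and the grip block's top far edge at row 268. The pointer is probably hidden by the finger, so I'll check its projection and measure relative to the index.

```bash
cat >> h.py <<'E'
def proj(ci,p):
    q=(np.atleast_2d(p)-ci['eye'])@rot(ci['orientation']); s=q[:,:2]/q[:,2:]; s=s*(1+ci['k1']*(s**2).sum(1,keepdims=True)); f,cx,cy=K(ci); return s*f+[cx,cy]
def gw(a,b,z): # across, along -> world
    c,s=np.cos(YG),np.sin(YG); return [614.3+a*c-b*s, a*s+b*c, z]
E
python3 - <<'E'
from h import *
z=np.load('w4.npz',allow_pickle=True); im,d,ci=z['im'],z['d'],z['ci'].item(); P=cloud(ci,d)
print('tcp',gax([[616.3,20.0]]))
print('index tip z20,24',gax(onz(ci,[[412,338]],20)),gax(onz(ci,[[412,338]],24)), 'depthz',P[336:341,409:416,2].round(0).tolist())
m=np.zeros((480,640),bool); m[255:300,270:356]=abs(P[255:300,270:356,2]-62)<4
g=gax(P[m]);print('block',np.percentile(g,[1,50,99],axis=0), P[m][:,2].mean())
m=np.zeros((480,640),bool); m[440:480,270:356]=abs(P[440:480,270:356,2]-62)<4
if m.any(): g=gax(P[m]);print('endblock',np.percentile(g,[1,50,99],axis=0))
print([P[r,312].round(0).tolist() for r in range(260,300,4)])
for zz in (20,24,30): print('pointer px',proj(ci,[gw(54,20-52,zz)]))
c=im[300:460,230:470]; cv2.imwrite('pics/w4b.png',cv2.convertScaleAbs(cv2.resize(c,None,fx=3.3,fy=3.3,interpolation=cv2.INTER_CUBIC),alpha=1.8))
E
```

```text
tcp [[ 0.75695151 20.08549288]]
index tip z20,24 [[56.94131748 -6.51618381]] [[55.80135732 -4.24111969]] depthz [[18.0, 17.0, 19.0, 18.0, 18.0, 18.0, 18.0], [20.0, 20.0, 20.0, 19.0, 20.0, 20.0, 19.0], [21.0, 20.0, 19.0, 20.0, 21.0, 20.0, 20.0], [21.0, 21.0, 20.0, 21.0, 20.0, 21.0, 20.0], [20.0, 20.0, 20.0, 22.0, 20.0, 19.0, 21.0]]
block [[-14.77735035  35.40283221]
 [  2.76317386  37.16769346]
 [ 19.91249233  38.26164862]] 61.07816478456598
endblock [[-17.50575246 -58.15537248]
 [  2.31995776 -46.98821503]
 [ 22.67732651 -36.5192331 ]]
[[619.0, 40.0, 25.0], [619.0, 37.0, 23.0], [619.0, 37.0, 30.0], [619.0, 38.0, 36.0], [619.0, 38.0, 42.0], [619.0, 38.0, 46.0], [619.0, 38.0, 52.0], [619.0, 38.0, 56.0], [619.0, 37.0, 59.0], [619.0, 37.0, 63.0]]
pointer px [[403.2976206  377.93378221]]
pointer px [[404.85123503 382.21246061]]
pointer px [[407.27992129 388.90544991]]
```

View pics/w4b.png

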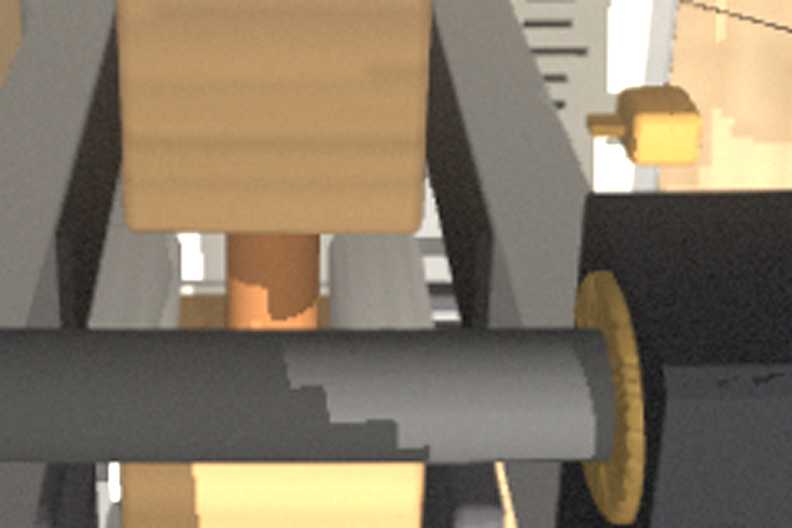

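Request:
{"name": "step_arm", "arguments": {
  "series": [0.1,2,0,0,1,0.2,3,0,0,1,0.2,3,0,0,1,0.2,3,0,0,1,0.2,3,0,0,1,0.2,3,0,0,1,0.2,3,0,0,1,0.1,2,0,0,1,0.1,1.5,0,0,1,0,0,0,0,1,0,0,0,0,1]
}}

```text
clock: 16.68
eef_pos: [617.9, 42.9, 56.8]
eef_rot: [3.141, 0.002, 1.508]
wrist_force: [1.8, -12.1, -2.3]
finger_gap: 39.9
finger_force: 50.0
```

```bash
python3 - <<'E'
from h import *
s=manip.read_state(); print(s['eef_pos'],s['wrist_force'],s['eef_rot'])
a=gax([s['eef_pos']])[0]; print('tcp',a); T=a[1]
crops=[]
for n in ('wrist','top','scene'):
    ci,im,d=cam(n); np.savez(f'p5{n}.npz',im=im,d=d,ci=ci)
    q=proj(ci,[gw(54,T-52.2,24),gw(57,-7,22)]); print(n,q.round(1))
    u,v=map(int,q.mean(0)); h=(26,32) if n!='wrist' else (80,98)
    v=min(max(v,h[0]),480-h[0])
    c=im[v-h[0]:v+h[0],u-h[1]:u+h[1]]; crops.append(cv2.resize(c,(390,320),interpolation=cv2.INTER_CUBIC)); print(n,v-h[0],u-h[1])
cv2.imwrite('pics/p5.png',cv2.convertScaleAbs(np.hstack(crops[:2]),alpha=1.3)); cv2.imwrite('pics/p5s.png',crops[2])
cv2.imwrite('pics/p5.png',cv2.resize(cv2.convertScaleAbs(np.vstack([np.hstack(crops[:2]),np.hstack([crops[2],crops[2]*0])]),alpha=1.4),(730,600)))
E
```

```text
[617.9304427   42.88035584  56.80596426] [  1.78972601 -12.07973824  -2.26771815] [3.14128252e+00 2.12008989e-03 1.50814900e+00]
tcp [ 0.9665881  43.02290946]
wrist [[404.6 382.3]
 [409.4 376.8]]
wrist 299 308
top [[380.3 192.4]
 [379.3 191.2]]
top 165 347
scene [[330.  203.5]
 [328.5 203.8]]
scene 177 297
```

View pics/p5.png

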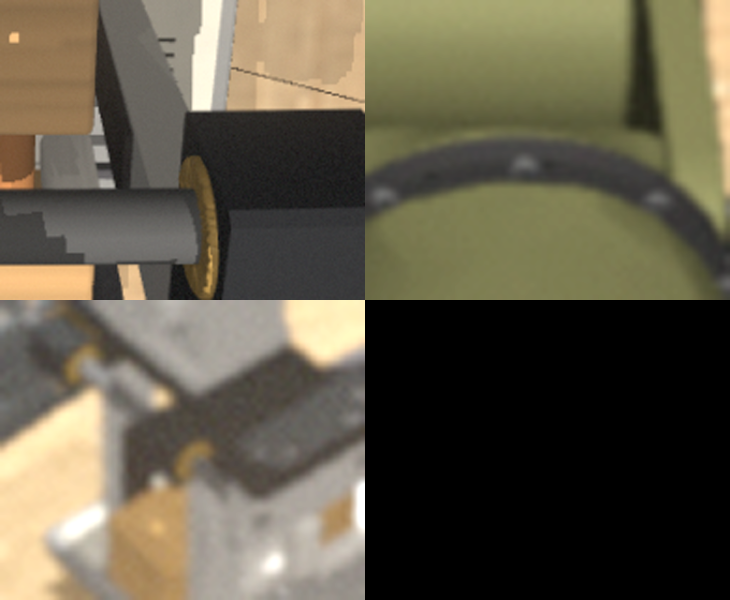

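Fingers and arm hide the pointer in all three views. So I'll cross-check the index position from the four wrist pictures, and whether the block has slipped in the grip.

```bash
python3 - <<'E'
from h import *
for n,win in (('w1',(120,150,360,400)),('w2',(225,260,495,540)),('w3',(245,275,385,425)),('w4',(320,360,405,450))):
    z=np.load(n+'.npz',allow_pickle=True); im,d,ci=z['im'],z['d'],z['ci'].item(); P=cloud(ci,d)
    hsv=cv2.cvtColor(im,cv2.COLOR_BGR2HSV); m=(hsv[...,0]>12)&(hsv[...,0]<32)&(hsv[...,1]>110)&(hsv[...,2]>70)
    r0,r1,c0,c1=win; k=np.zeros_like(m); k[r0:r1,c0:c1]=m[r0:r1,c0:c1]
    k&=(P[...,2]>16)
    p=gax(P[k]); t=k&(P[...,2]>22.5)&(P[...,2]<28); print(n,'eye',gax([ci['eye']]).round(0),ci['eye'][2].round(0),'blk rng along',np.percentile(gax(P[t])[:,1],[2,50,98]).round(1),t.sum(),'across',np.percentile(p[:,0],[1,99]).round(1))
    tip=k&(np.abs(0)==0); q=gax(P.reshape(-1,3)).reshape(480,640,2); tip=k&(q[...,0]<60); print('   tip along',np.percentile(q[tip][:,1],[5,50,95]).round(1) if tip.sum()>2 else None,tip.sum(),P[tip][:,2].mean() if tip.any() else 0)
    # base far edge
    b=(abs(P[...,2]-12)<4)&(abs(q[...,0]+25)<6)&(q[...,1]>20); 
    if b.any(): print('   base far',np.percentile(q[b][:,1],[97,99.5]).round(1))
for n in ('w3','w4','p5wrist'):
    z=np.load(n+'.npz',allow_pickle=True); g=cv2.cvtColor(z['im'],cv2.COLOR_BGR2GRAY).astype(float)[:,290:335].mean(1)
    print(n,'block edges rows',[(r,round(g[r+1]-g[r],1)) for r in range(255,400) if abs(g[r+1]-g[r])>7])
E
```

```text
w1 eye [[-1. -4.]] 433.0 blk rng along [-10.6  -6.7  -2.8] 94 across [57.6 72.1]
   tip along [-6.7 -6.7 -6.7] 4 20.38036006099665
   base far [55.6 56.6]
w2 eye [[-113.  100.]] 355.0 blk rng along [-11.1  -6.8  -2. ] 123 across [56.6 71.6]
   tip along [-7.6 -6.5 -6.1] 13 20.07172750092193
   base far [192.6 194.6]
w3 eye [[ 1. 80.]] 285.0 blk rng along [-11.1  -6.7  -2.3] 200 across [56.2 72.1]
   tip along [-7.6 -6.5 -6. ] 22 20.026829375193966
   base far [143.4 144.7]
w4 eye [[  2. 102.]] 211.0 blk rng along [-11.1  -6.4  -1.9] 340 across [55.7 72. ]
   tip along [-7.9 -6.4 -5.8] 53 19.486823083121937
   base far [143.  144.3]
w3 block edges rows [(265, np.float64(-8.3)), (266, np.float64(-30.4)), (293, np.float64(7.1)), (369, np.float64(-11.2)), (380, np.float64(7.5)), (381, np.float64(19.4)), (382, np.float64(13.5)), (387, np.float64(-11.8)), (388, np.float64(-26.9)), (389, np.float64(-14.7)), (395, np.float64(7.9)), (398, np.float64(-20.1)), (399, np.float64(-28.3))]
w4 block edges rows [(259, np.float64(-10.3)), (265, np.float64(-7.8)), (266, np.float64(-27.5)), (267, np.float64(-8.1)), (293, np.float64(7.2)), (369, np.float64(-7.4)), (398, np.float64(-18.3)), (399, np.float64(-25.1))]
p5wrist block edges rows [(257, np.float64(-8.6)), (258, np.float64(-9.8)), (293, np.float64(7.3)), (395, np.float64(8.3)), (398, np.float64(-19.2)), (399, np.float64(-26.6))]
```

All views agree that the index is at along = -6.6, and the block hasn't slipped. The level pose is therefore TCP along ≈ 45.8, so I'll pull 2.9 mm more and hold.

Request:
{"name": "step_arm", "arguments": {
  "series": [0.1,1.5,0,0,1,0.1,1.4,0,0,1,0,0,0,0,1,0,0,0,0,1,0,0,0,0,1,0,0,0,0,1,0,0,0,0,1,0,0,0,0,1,0,0,0,0,1]
}}

```text
clock: 17.95
eef_pos: [618.1, 45.7, 56.8]
eef_rot: [3.141, 0.002, 1.508]
wrist_force: [2.5, -12.5, -1.7]
finger_gap: 39.9
finger_force: 50.0
```

Request:
{"name": "step_arm", "arguments": {
  "series": [0,0,0,0,1,0,0,0,0,1,0,0,0,0,1,0,0,0,0,1,0,0,0,0,1,0,0,0,0,1,0,0,0,0,1,0,0,0,0,1,0,0,0,0,1,0,0,0,0,1,0,0,0,0,1,0,0,0,0,1,0,0,0,0,1,0,0,0,0,1,0,0,0,0,1,0,0,0,0,1,0,0,0,0,1,0,0,0,0,1,0,0,0,0,1]
}}

```text
clock: 20.32
eef_pos: [618.1, 45.7, 56.8]
eef_rot: [3.141, 0.002, 1.508]
wrist_force: [1.2, -11.6, -2.1]
finger_gap: 39.7
finger_force: 50.0
```

Request:
{"name": "step_arm", "arguments": {
  "series": [-0.1,-2,0,0,1,-0.2,-3,0,0,1,-0.2,-3,0,0,1,-0.2,-3,0,0,1,-0.2,-3,0,0,1,-0.2,-3,0,0,1,-0.2,-3,0,0,1,-0.2,-3,0,0,1,-0.2,-3,0,0,1,-0.2,-3,0,0,1,-0.2,-3,0,0,1,-0.2,-3,0,0,1,-0.1,-2,0,0,1,-0.1,-2,0,0,1,-0.2,-3,0,0,1,-0.2,-3,0,0,1,-0.2,-3,0,0,1,0,0,0,0,1,0,0,0,0,1]
}}

```text
clock: 22.7
eef_pos: [614.9, -0.5, 56.9]
eef_rot: [-3.142, -0.0, 1.509]
wrist_force: [-0.7, -0.2, -1.2]
finger_gap: 39.6
finger_force: 50.0
```

Request:
{"name": "step_arm", "arguments": {
  "series": [0,0,10,0,1,0,0,25,0,1,0,0,30,0,1,0,0,10,0,1,-8,25,0,0,1,-12,40,0,0,1,-15,50,0,0,1,-15,50,0,0,1,-15,50,0,0,1,-15,50,0,0,1,-15,50,0,0,1,-15,50,0,0,1,-12,40,0,0,1,-9,20.5,0,0,1,0,0,0,0,1,0,0,0,0,1]
}}

```text
clock: 24.7
eef_pos: [484.4, 423.7, 131.8]
eef_rot: [-3.141, 0.0, 1.508]
wrist_force: [-0.1, -1.6, -0.8]
finger_gap: 39.4
finger_force: 50.0
```

Request:
{"name": "step_arm", "arguments": {
  "series": [0,0,-30,0,1,0,0,-30,0,1,0,0,-20,0,1,0,0,-8,0,1,0,0,-4,0,1,0,0,-2,0,1,0,0,-1,0,1,0,0,0,0,1,0,0,0,0,1]
}}

```text
clock: 25.82
eef_pos: [483.9, 425.0, 37.2]
eef_rot: [3.141, -0.0, 1.509]
wrist_force: [0.2, -0.5, 0.4]
finger_gap: 40.0
finger_force: 50.0
```

Request:
{"name": "step_arm", "arguments": {
  "series": [0,0,-1.2,0,1,0,0,-0.4,0,1,0,0,0,0,1,0,0,0,0,0.3,0,0,0,0,0.3,0,0,0,0,0.3,0,0,10,0,0.3,0,0,30,0,0.3,0,0,50,0,0.3,0,0,50,0.06,0.3,0,-50,24,0.05,0.3,0,-55,0,0.055,0.3,0,-55,0,0,0.3,0,-50,0,0,0.3,-2.7,-50,0,0,0.3,0,0,0,0,0.3,0,0,0,0,0.3]
}}

```text
clock: 27.95
eef_pos: [481.3, 165.3, 200.0]
eef_rot: [3.141, -0.0, 1.673]
wrist_force: [-0.3, 0.7, 0.6]
finger_gap: 65.9
finger_force: 0.0
```

```bash
cat > look.py <<'E'
from h import *
import sys
n=sys.argv[1]; s=manip.read_state(); print(s['eef_pos'],s['eef_rot'])
ci,im,d=cam('wrist'); cv2.imwrite(f'pics/{n}.png',im); np.savez(n+'.npz',im=im,d=d,ci=ci); P=cloud(ci,d)
hsv=cv2.cvtColor(im,cv2.COLOR_BGR2HSV); m=(abs(P[...,2]-float(sys.argv[2]))<6)&(hsv[...,1]>60)&(P[...,0]<600)
m=cv2.erode(m.astype(np.uint8),np.ones((3,3))); cs,l=comp(m,150)
for i,st,c in cs:
    p=P[l==i]; print(st,[np.round(x,1) for x in cv2.minAreaRect(p[:,:2].astype(np.float32))],p[:,2].mean().round(1))
E
python3 look.py w6 38
```

```text
[481.34681648 165.25679578 199.97394654] [ 3.14062799e+00 -3.20872144e-04  1.67347809e+00]
[ 286  200   47   64 2846] [array([480.8, 165.2]), array([38., 55.]), np.float64(6.6)] 36.4
[ 287  302   47   26 1175] [array([489. ,  90.3]), array([41.1, 24.9]), np.float64(5.5)] 36.3
```

View pics/w6.png

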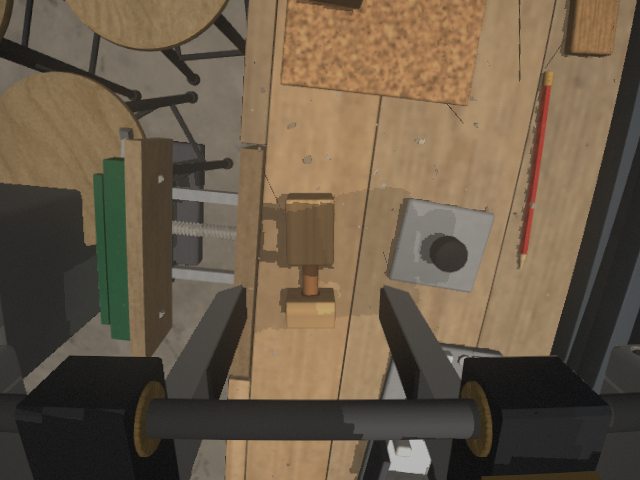

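The middle joint lies untouched at (310,260), under the gripper, and the short joint's end block is visible on the mat at the top. I'll grip the middle joint.

Request:
{"name": "step_arm", "arguments": {
  "series": [-0.5,0,-40,0.006,0.3,0,0,-40,0,0.3,0,0,-40,0,0.3,0,0,-30,0,0.3,0,0,-15,0,0.3,0,0,-4.2,0,0.3,0,0,0,0,0.3,0,0,0,0,1,0,0,0,0,1,0,0,0,0,1,0,0,0,0,1,0,0,0,0,1,0,0,0,0,1]
}}

```text
clock: 29.62
eef_pos: [480.7, 164.9, 30.5]
eef_rot: [3.141, -0.0, 1.68]
wrist_force: [-1.3, -1.0, 5.2]
finger_gap: 39.7
finger_force: 49.9
```

Request:
{"name": "step_arm", "arguments": {
  "series": [0,0,10,0,1,0,0,25,0,1,0,0,35,0,1,0,0,30,-0.05,1,20,-24,0,-0.06,1,28,-33,0,-0.061,1,30,-35,0,0,1,30,-35,0,0,1,26,-30,0,0,1,0,0,0,0,1,0,0,0,0,1,0,0,0,0,1]
}}

```text
clock: 31.12
eef_pos: [614.3, 8.7, 130.4]
eef_rot: [3.142, -0.0, 1.51]
wrist_force: [-0.9, 0.1, -2.0]
finger_gap: 39.7
finger_force: 49.9
```

```bash
python3 look.py w7 106; python3 - <<'E'
from h import *
z=np.load('w7.npz',allow_pickle=True); im,d,ci=z['im'],z['d'],z['ci'].item(); P=cloud(ci,d); q=gax(P.reshape(-1,3)).reshape(480,640,2)
for a in (-20,20):
    m=(abs(q[...,0]-a)<5)&(P[...,2]>48)&(P[...,2]<60)&(q[...,1]<-20)&(q[...,1]>-60); print(m.sum(), np.percentile(q[m][:,1],[3,97]) if m.any() else '')
E
```

```text
[614.26444526   8.72550992 130.41951924] [ 3.14158454e+00 -1.06217379e-04  1.50975529e+00]
0 
0
```

Request:
{"name": "step_arm", "arguments": {
  "series": [0.4,-0.5,-30,0,1,0,0,-20,0,1,0,0,-10,0,1,0,0,-6,0,1,0,0,-4,0,1,0,0,-2,0,1,0,0,-1.2,0,1,0,0,0,0,1,0,0,0,0,1]
}}

```text
clock: 32.3
eef_pos: [615.1, 7.4, 57.1]
eef_rot: [3.141, 0.0, 1.509]
wrist_force: [-0.6, 0.5, -1.3]
finger_gap: 39.5
finger_force: 49.9
```

Request:
{"name": "step_arm", "arguments": {
  "series": [0.1,2,0,0,1,0.2,3,0,0,1,0.2,3,0,0,1,0.2,3,0,0,1,0.2,3,0,0,1,0.2,3,0,0,1,0.2,3,0,0,1,0.2,3,0,0,1,0.2,3,0,0,1,0.2,3,0,0,1,0.2,3,0,0,1,0.2,3,0,0,1,0.2,3,0,0,1,0.2,3,0,0,1,0.2,3,0,0,1,0.1,2,0,0,1,0,1,0,0,1,0,0,0,0,1,0,0,0,0,1]
}}

```text
clock: 34.67
eef_pos: [618.1, 52.9, 56.8]
eef_rot: [-3.141, 0.002, 1.509]
wrist_force: [1.2, -11.4, -3.2]
finger_gap: 39.6
finger_force: 49.9
```

```bash
python3 look.py w8 62;  python3 - <<'E'
from h import *
for n in ('w7','w8'):
    z=np.load(n+'.npz',allow_pickle=True); im,d,ci=z['im'],z['d'],z['ci'].item(); P=cloud(ci,d)
    q=gax(P.reshape(-1,3)).reshape(480,640,2); t=gax([manip.read_state()['eef_pos']])[0]
    g=cv2.cvtColor(im,cv2.COLOR_BGR2GRAY).astype(float)[:,290:335].mean(1)
    print(n,t,'edges',[(r,round(g[r+1]-g[r],1)) for r in range(200,400) if abs(g[r+1]-g[r])>9], 'far face along',np.nanmedian(q[225:255:4,300:325,1],axis=1).round(1))
E
```

```text
[618.07058721  52.89723151  56.75648775] [-3.14145138e+00  2.25451705e-03  1.50860226e+00]
[267 442  14  38 415] [array([596.7, -17.3]), array([20.5,  6.1]), np.float64(86.1)] 62.0
w7 [ 0.49579726 53.04041868] edges [(220, np.float64(-22.8)), (222, np.float64(-13.6)), (232, np.float64(-11.8)), (233, np.float64(-12.0)), (245, np.float64(-16.3)), (246, np.float64(-17.2)), (268, np.float64(11.4)), (269, np.float64(17.9)), (270, np.float64(13.8)), (284, np.float64(-19.3)), (393, np.float64(14.4)), (394, np.float64(20.8)), (395, np.float64(11.8)), (398, np.float64(-38.0)), (399, np.float64(-54.2))] far face along [29.  26.3 23.5 20.6 17.7 14.9 37.  36.9]
w8 [ 0.49579726 53.04041868] edges [(235, np.float64(-16.2)), (236, np.float64(-13.5)), (269, np.float64(18.0)), (270, np.float64(13.8)), (282, np.float64(-14.7)), (283, np.float64(-15.0)), (398, np.float64(-25.3)), (399, np.float64(-32.8))] far face along [84.9 82.8 80.5 78.1 75.9 73.6 81.2 81.1]
```

Request:
{"name": "step_arm", "arguments": {
  "series": [0.1,1.5,0,0,1,0.1,1.5,0,0,1,0,0,0,0,1,0,0,0,0,1,0,0,0,0,1,0,0,0,0,1,0,0,0,0,1]
}}

```text
clock: 35.6
eef_pos: [618.3, 55.8, 56.8]
eef_rot: [-3.141, 0.002, 1.509]
wrist_force: [0.5, -12.5, -3.1]
finger_gap: 39.6
finger_force: 49.9
```

Request:
{"name": "step_arm", "arguments": {
  "series": [0,0,0,0,1,0,0,0,0,1,0,0,0,0,1,0,0,0,0,1,0,0,0,0,1,0,0,0,0,1,0,0,0,0,1,0,0,0,0,1,0,0,0,0,1,0,0,0,0,1,0,0,0,0,1,0,0,0,0,1,0,0,0,0,1,0,0,0,0,1,0,0,0,0,1,0,0,0,0,1,0,0,0,0,1,0,0,0,0,1,0,0,0,0,1]
}}

```text
clock: 37.98
eef_pos: [618.3, 55.8, 56.8]
eef_rot: [-3.141, 0.002, 1.509]
wrist_force: [-0.0, -11.8, -2.3]
finger_gap: 39.7
finger_force: 49.9
```

Held steady; now easing it home.

Request:
{"name": "step_arm", "arguments": {
  "series": [-0.1,-2,0,0,1,-0.2,-3,0,0,1,-0.2,-3,0,0,1,-0.2,-3,0,0,1,-0.2,-3,0,0,1,-0.2,-3,0,0,1,-0.2,-3,0,0,1,-0.2,-3,0,0,1,-0.2,-3,0,0,1,-0.2,-3,0,0,1,-0.2,-3,0,0,1,-0.2,-3,0,0,1,-0.1,-2,0,0,1,-0.1,-2,0,0,1,-0.2,-3,0,0,1,-0.2,-3,0,0,1,-0.2,-3,0,0,1,0,0,0,0,1,0,0,0,0,1]
}}

```text
clock: 40.35
eef_pos: [615.2, 9.5, 56.9]
eef_rot: [-3.142, -0.0, 1.509]
wrist_force: [-0.3, 0.0, -1.3]
finger_gap: 39.8
finger_force: 49.9
```

Request:
{"name": "step_arm", "arguments": {
  "series": [0,0,10,0,1,0,0,25,0,1,0,0,30,0,1,0,0,10,0,1,-3,25,0,0,1,-5,40,0,0,1,-6,50,0,0,1,-6,50,0,0,1,-6,50,0,0,1,-6,50,0,0,1,-6,50,0,0,1,-6,45,0,0,1,-5,35,0,0,1,-4,18.5,0,0,1,0,0,0,0,1,0,0,0,0,1]
}}

```text
clock: 42.35
eef_pos: [562.6, 421.6, 131.9]
eef_rot: [-3.141, 0.0, 1.508]
wrist_force: [-0.8, 0.3, -1.4]
finger_gap: 39.6
finger_force: 49.9
```

```bash
python3 look.py w9 41
```

```text
[562.63049443 421.62402634 131.85299217] [-3.14145388e+00  3.95589415e-04  1.50778173e+00]
[ 164  236   62   53 2949] [array([486.3, 424.8]), array([36.2, 39.2]), np.float64(85.5)] 41.1
[ 172  332   54   25 1137] [array([480.5, 363.5]), array([18.3, 38.3]), np.float64(87.2)] 40.8
```

View pics/w9.png

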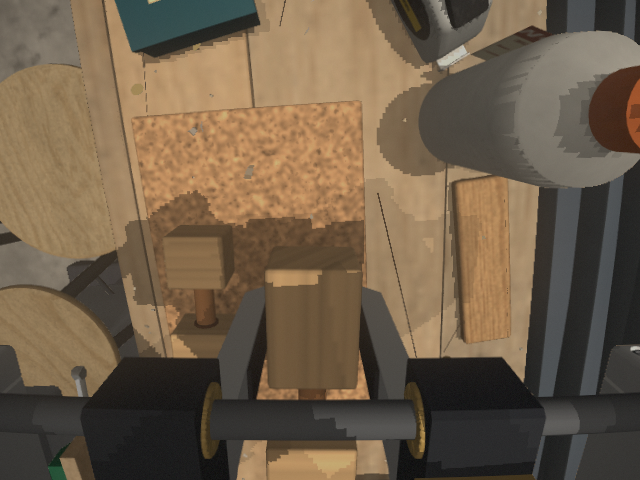

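The short joint lies flat on the mat at (200,280), and the middle joint is held over the free side of the mat.

Request:
{"name": "step_arm", "arguments": {
  "series": [0,0,-30,0,1,0,0,-30,0,1,0,0,-20,0,1,0,0,-8,0,1,0,0,-4,0,1,0,0,-3,0,1,0,0,-1,0,1,0,0,-0.5,0,1,0,0,0,0,1,0,0,0,0,1]
}}

```text
clock: 43.65
eef_pos: [562.2, 422.9, 35.6]
eef_rot: [3.141, -0.0, 1.509]
wrist_force: [-0.3, -0.0, -1.4]
finger_gap: 39.8
finger_force: 49.9
```

Request:
{"name": "step_arm", "arguments": {
  "series": [0,0,-0.8,0,1,0,0,-0.4,0,1,0,0,0,0,1,0,0,0,0,0.3,0,0,0,0,0.3,0,0,0,0,0.3,0,0,10,0,0.3,0,0,30,0,0.3,0,0,50,0,0.3,0,0,50,0,0.3,6,-50,26,0,0.3,8,-55,0,0,0.3,8,-55,0,0,0.3,8,-55,0,-0.006,0.3,8,-48,0,0,0.3,0,0,0,0,0.3,0,0,0,0,0.3]
}}

```text
clock: 45.78
eef_pos: [600.2, 160.5, 200.8]
eef_rot: [3.141, -0.0, 1.503]
wrist_force: [0.5, 0.8, -0.3]
finger_gap: 65.5
finger_force: 0.0
```

```bash
python3 - <<'E'
from h import *
s=manip.read_state(); print(s['eef_pos'],s['eef_rot'])
ci,im,d=cam('wrist'); cv2.imwrite('pics/w10.png',im); np.savez('w10.npz',im=im,d=d,ci=ci); P=cloud(ci,d)
near=(abs(P[...,0]-600)<60)&(abs(P[...,1]-160)<60)
k=near&(P[...,2]>35)&(P[...,2]<45); print('knob',np.nanmedian(P[k],0),cv2.minAreaRect(P[k][:,:2].astype(np.float32)))
l=near&(abs(P[...,2]-12)<4); print('plate',cv2.minAreaRect(P[l][:,:2].astype(np.float32)),P[l][:,2].mean())
m=(P[...,1]>270)&(P[...,2]>30)&(P[...,2]<50)&(P[...,0]<610); 
for i,st,c in comp(m,80)[0]: print('mat item',st,P[comp(m,80)[1]==i].mean(0))
E
```

```text
[600.15246162 160.47416447 200.7722951 ] [ 3.14105023e+00 -3.82870292e-04  1.50279780e+00]
knob [602.14173587 158.39441578  40.05121587] ((602.0067138671875, 157.67141723632812), (29.102283477783203, 28.421789169311523), 8.385176658630371)
plate ((602.0326538085938, 157.33084106445312), (77.11653900146484, 82.1776351928711), 85.96751403808594) 12.256409777343372
mat item [102   0  62   5 213] [479.5964456  345.99655298  34.37022386]
mat item [205   0  62  11 584] [558.53291478 335.46400223  38.4584042 ]
```

Request:
{"name": "step_arm", "arguments": {
  "series": [1.2,-2.3,-40,0,0.3,0,0,-40,0,0.3,0,0,-40,0,0.3,0,0,-25,0,0.3,0,0,-13,0,0.3,0,0,0,0,0.3,0,0,0,0,1,0,0,0,0,1,0,0,0,0,1,0,0,0,0,1,0,0,0,0,1,0,0,0,0,1],
  "squeeze": 40
}}

```text
clock: 47.32
eef_pos: [601.4, 157.6, 42.5]
eef_rot: [3.141, -0.0, 1.503]
wrist_force: [-2.3, -0.1, 5.3]
finger_gap: 29.4
finger_force: 40.0
```

Request:
{"name": "step_arm", "arguments": {
  "series": [0,0,10,0,1,0,0,25,0,1,0,0,35,0,1,0,0,40,0,1,1,-25,0,0,1,1,-35,0,0,1,1,-40,0,0,1,1,-40,0,0,1,1,-40,0,0,1,1,-35,0,0.006,1,1.6,-27.8,0,0,1,0,0,0,0,1,0,0,0,0,1,0,0,0,0,1]
}}

```text
clock: 49.08
eef_pos: [609.0, -84.3, 152.4]
eef_rot: [-3.142, -0.0, 1.51]
wrist_force: [0.8, -0.9, -1.5]
finger_gap: 29.2
finger_force: 40.0
```

```bash
python3 - <<'E'
from h import *
s=manip.read_state(); print(s['eef_pos'],s['eef_rot'],s['finger_gap'])
ci,im,d=cam('wrist'); cv2.imwrite('pics/w11.png',im); np.savez('w11.npz',im=im,d=d,ci=ci); P=cloud(ci,d)
q=gax(P.reshape(-1,3)).reshape(480,640,2)
for a in (-20,20):
    m=(abs(q[...,0]-a)<5)&(P[...,2]>49)&(P[...,2]<60)&(q[...,1]<0)&(q[...,1]>-60); print('prong',m.sum(), np.percentile(q[m][:,1],[3,97]) if m.any() else '')
# lid plate held, z~144-6
z=P[...,2]; m=(z>130)&(z<142)&(abs(q[...,0])<45)&(q[...,1]<-20); print('plate',cv2.minAreaRect(q[m].astype(np.float32)) if m.any() else '',m.sum(), np.nanmedian(z[m]))
E
```

```text
[608.98480124 -84.28941318 152.36445231] [-3.14157464e+00 -7.86063542e-05  1.50986551e+00] 29.15455606175686
prong 305 [-44.79106708 -33.08317061]
prong 283 [-44.58521948 -33.23916006]
plate ((1.6660022735595703, -80.83357238769531), (53.13459777832031, 22.11469841003418), 0.9077692627906799) 892 137.60875008833216
```

View pics/w11.png

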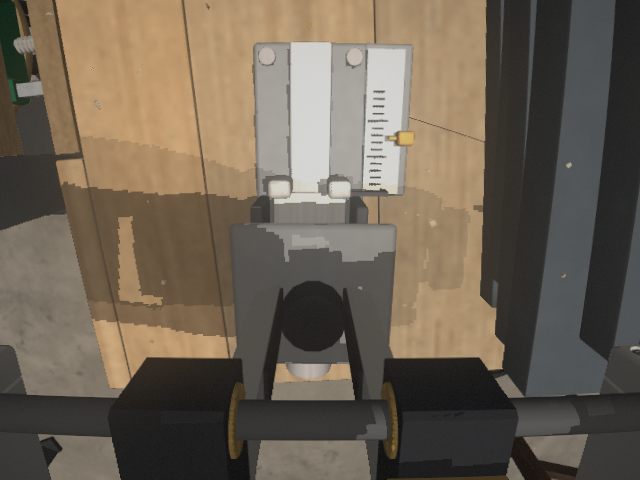

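The slide is back home, with the prongs at the same along range as at the start. The lid hangs level over the housing, so I'll lower it.

Request:
{"name": "step_arm", "arguments": {
  "series": [0,-0.4,-25,0,1,0,0,-15,0,1,0,0,-8,0,1,0,0,-4,0,1,0,0,-3,0,1,0,0,-1.5,0,1,0,0,0,0,1,0,0,0,0,1]
}}

```text
clock: 50.12
eef_pos: [609.1, -85.6, 96.0]
eef_rot: [3.141, 0.0, 1.509]
wrist_force: [1.0, 0.6, -2.4]
finger_gap: 29.3
finger_force: 40.0
```

Request:
{"name": "step_arm", "arguments": {
  "series": [0,0,-1,0,1,0,0,-0.8,0,1,0,0,0,0,1,0,0,0,0,0.3,0,0,0,0,0.3,0,0,0,0,0.3,0,0,0,0,0.3,0,0,10,0,0.3,0,0,25,0,0.3,0,0,40,0,0.3,0,0,50,0,0.3,0,0,57.6,0,0.3,0,0,0,0,0.3,0,0,0,0,0.3]
}}

```text
clock: 51.88
eef_pos: [608.7, -85.6, 276.3]
eef_rot: [-3.141, -0.0, 1.509]
wrist_force: [-0.2, 0.8, -0.6]
finger_gap: 65.6
finger_force: 0.0
```

```bash
python3 - <<'E'
from h import *
s=manip.read_state(); print(s['eef_pos'])
ci,im,d=cam('wrist'); P=cloud(ci,d); q=gax(P.reshape(-1,3)).reshape(480,640,2); z=P[...,2]
m=(abs(z-64)<4)&(abs(q[...,0])<50)&(abs(q[...,1]+85)<50); p=P[m]; A=np.c_[p[:,:2],np.ones(len(p))]
print('lid',cv2.minAreaRect(q[m].astype(np.float32)),np.median(z[m]),'tilt',np.linalg.lstsq(A,p[:,2],rcond=None)[0][:2])
for a in (-20,20):
    m=(abs(q[...,0]-a)<5)&(z>49)&(z<60)&(q[...,1]<0)&(q[...,1]>-46); print('prong',np.percentile(q[m][:,1],[3,97]))
ci,im,d=cam('top'); P=cloud(ci,d); z=P[...,2]
m=(z>33)&(z<50)&(P[...,0]>430)&(P[...,0]<610)&(P[...,1]>270)&(P[...,1]<530); cs,l=comp(m,40)
for i,st,c in cs: p=P[l==i]; print('mat',st,cv2.minAreaRect(p[:,:2].astype(np.float32)),np.percentile(p[:,2],[5,50,95]))
E
```

```text
[608.74763972 -85.57471397 276.32181394]
lid ((1.9943923950195312, -85.74781799316406), (77.39300537109375, 82.23441314697266), 89.95220184326172) 64.28113708363253 tilt [ 0.00116872 -0.00212128]
prong [-44.64482389 -33.27825886]
prong [-44.47852269 -33.27662126]
mat [158 224  31  22 552] ((561.6290893554688, 421.72955322265625), (61.14556884765625, 41.084590911865234), 86.27103424072266) [36.69138467 41.21836076 44.70203438]
mat [201 227  15  23 277] ((556.4055786132812, 347.8064270019531), (27.127470016479492, 44.71858596801758), 86.23954772949219) [36.77225756 41.17290509 44.22001541]
mat [160 262  20  21 364] ((483.06439208984375, 423.29913330078125), (41.009151458740234, 40.68181228637695), 88.1348648071289) [36.41296286 41.19311423 44.66354575]
mat [193 264  16  23 270] ((478.8865661621094, 359.43560791015625), (26.89638328552246, 44.58271026611328), 84.92121124267578) [36.94094592 40.72701323 43.96324048]
```

Lid seated flat, slide home, both joints flat on the mat.

```bash
python3 -c "
from cell import manip; print(manip.sign_off())"
```

```text
the job is handed in; nothing more can be done
None
```

I proof-tested both joints present (short, then middle; no long one) at the index and laid them flat on the mat, with the slide home and the lid back on. The pointer was hidden during the pulls, so I set "level" from measured positions (to within about 1 mm), not by sight.

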